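# Fit the two-start filler plug on a gearbox

## Task

Swing the yellow dust cover on the gearbox well clear of the leaning filler neck by pushing it near its knob. Fetch the brass plug from its black stand and set it square on the neck so that its lugs rest on top of the thread; then, without forcing it, back it off anticlockwise until it drops into the thread start and screw it in clockwise until its flange is fully home on the rim. Leave the cover swung aside and the other parts on the bench where they are.

Things in the scene. Friction and masses are not known exactly. Their poses are not given: they have to be found in the camera images.
- housing: green gearbox casting bolted to the bench, 136 x 122 x 58 mm plus an inclined pad under the neck; origin: centre of its underside on the bench, z up, -x towards its front (neck leans to the front)
- port: round aluminium filler neck on the housing, 51 mm outside diameter, leaning 30 degrees from vertical to the housing's front. Origin: centre of the rim, 115 mm above the bench; z out along the bore, y the housing's y, x up the slope. Bore 39 mm diameter, 32 mm deep, with a right-hand two-start thread. Clockwise and anticlockwise are as seen from outside, looking into the bore
- cover (a joint): swing angle of the cover about its pin, rad: 0 to 0.3 it covers the neck, grows anticlockwise seen from outside along the port's z, end stop 2.0. Stiff pivot (about 0.06 N m), stays where left
- cover_knob (a point): centre of the black knob on the cover's free corner, 78 mm from the pin (at angle 0, 56 mm down the slope and 54 mm to +y of it); knob 14 mm diameter, axis along the port's z, its foot 11.5 mm below this point, its top 6.5 mm above. The cover is a yellow plate 74 x 74 x 4 mm parallel to the rim, underside 2.5 mm above the rim
- cover_pin (a point): the cover's pivot on the upslope right corner, 36 mm up the slope (+x) and 36 mm to -y from the port's origin; axis along the port's z
- plug: brass plug, 63 mm long, 0.15 kg, standing loose and upright in the stand. Origin: centre of the shank's end, z to the head. Shank 24 mm diameter, 27 mm long, its last 6 mm tapered to 16; flange 44 mm diameter, 6 thick; on it a square head 24 x 24 x 30 mm, flats facing x and y. Two lugs of 5 mm diameter stand out along +x and -x to 17.5 mm from the axis, 15.4 mm below the flange; red dot at +x
- plug_grip (a point): on the plug's axis, 28 mm above the flange's underside: where to grip the square head
- plug_seat (a point): centre of the flange's underside. In the port's frame its height is about 8 to 14 mm while the lugs rest on the ridge, 5 mm when they have dropped into the starts, 0 when home (about 100 to 140 degrees of clockwise turn from the middle of the gap)
- plug_lug (a point): in the lug on the plug's +x side, 15 mm from the axis
- stand: black block 85 x 70 x 27 mm fixed on the bench, with a 41 mm through hole in its middle in which the plug stands with its flange on top; origin: centre of its underside
- motor: bystander: gear motor standing on its black wheel, 44 x 44 x 63 mm, beside the housing; origin: centre of its underside
- clevis: bystander: small aluminium clevis, 21 x 44 x 18 mm, in front of the housing; origin: centre of its underside
- tape_roll: bystander: yellow tape roll, 69 mm diameter, 19 mm high; origin: centre of its underside
- tin: bystander: round grey tin, 62 mm diameter, 28 mm high; origin: centre of its underside
- start_1 (a point): one of the two thread starts: a gap 44 degrees (12 mm) wide in the ridge, centred on the port's +x; this point is 8 mm below the rim. The ridge (27 mm inner diameter, 3 mm thick) begins clockwise of the gap, its top 4 mm below the rim, and falls 7 mm over 136 degrees clockwise to an upright stop (to 0.5 mm below the rim) that bars the way clockwise to the other gap
- start_2 (a point): the other thread start, on the port's -x. A plug set between the gaps rests on the ridges; turned anticlockwise it rises slightly, then drops in the gap, whose far wall stops it. The gap has a floor, so it goes deeper only by turning clockwise under the ridge: the groove falls 7 mm per 136 degrees, 1 mm of play

How it is judged:
By the outcome, as a careful person would: the job done as asked, in the order asked, and still so for the second after the job is handed in, with the robot touching nothing.
It also fails if it takes over 72 s, if anything falls off the work surface, if the arm or the gripper's body presses on something with over 40 N, if the wrist force passes 120 N, or if a joint passes its speed limit or range.

## Robot

A 7-joint arm with a two-finger parallel gripper is mounted at the origin on a cart in front of the work surface, level with it; the furniture and walls round the work are solid. World frame = base frame: x ahead of the robot, y to its left, z up, the work surface at z = 0. Lengths are in m, angles in rad, forces in N, time in s.
With the tool pointing down it reaches from about 0.425 to 0.925 m from the base axis. Payload 6.8 kg.
Tool frame: the origin (TCP) lies at the very end of the fingers, on their centre line; the grasp point (between the pads) lies 19 mm behind it (grip_depth is the z of the grasp point in the tool frame, in m); z points along the fingers, y is the line along which they close (so a half turn about z gives the same grasp; the last joint's range is limited). The gripper opens to 88 mm and grips with 3 to 60 N. Pads are 20 mm wide; open, the fingers measure 115 mm over their backs; the gripper's body (75 mm by 178 mm) begins 61 mm behind the grasp point.
Start: joints at [-1.454, 0.477, 0.022, 1.555, -0.011, 1.109, -0.083], TCP at [0.15, 0.658, 0.223] pointing down, gripper open.
Joint ranges: [-2.96, 2.96], [-0.34, 2.1], [-1.41, 1.46], [0.24, 2.44], [-1.37, 4.51], [0.17, 1.92], [-2.96, 2.96]. Speed limits (rad/s): [2.39, 2.39, 3.14, 3.14, 3.14, 3.14, 3.14].

## Interface

Orientations are given as a rotation vector (axis times angle).
In Python, from rig import * gives the robot as it stands.
- The arm moves only by the shell command python3 -m handwheel 'ROWS'. ROWS is JSON, a list of rows, each an object of numbers: "grip": the gripper command: -1 is shut, 1 is fully open, values between are in proportion; "tx", "ty", "tz": the shift along the tool's x, y, z in m; "rx", "ry", "rz": the turn, a rotation vector about the tool's x, y, z in rad. In form: [{"grip": .., "tx": .., "ty": .., "tz": .., "rx": .., "ry": .., "rz": ..}, ...]. A call has 1 to 8 rows; each row shifts and turns the commanded pose from where the row before left it, along the tool's axes as they then stand; what a row does not reach is not made up. A row lasts 1/8 s, in which the tool goes at most 62.5 mm and 10.7 degrees, less where a joint would pass 70% of its speed; a pose out of reach is approached as far as the arm can. A call is refused whole if a number of a shift passes 0.0625 or a number of a turn 0.188, either way. A call with a gripper value outside its range is refused whole. The fingers move at their own pace and stop on an object; the grip force is fixed at half the most. Time passes only in rows, so rows that do not move let the fingers close. It gives the time, the measured TCP pose, the force, the opening and the grip force at its end, in the units of the state.
- state(): the state, without advancing time (a new reading comes with each control period).
- camera(name): name is "scene" or "top" or "wrist"; returns a dict with "frame" (400x640x3 uint8, red, green, blue), "fov_y" (degrees; the focal length in pixels is half the picture's height over the tangent of half this angle, whatever the lens; pixels are square), "cx", "cy" (the principal point, pixels), "distortion" ([k1, k2, p1, p2, k3] as OpenCV has them; the pictures are not rectified), "rvec" (rotation vector, rad) and "tvec" (3), from world to camera coordinates, as OpenCV has them; the wrist camera has in their place "tool_from_camera" (4x4, takes a point from camera to tool coordinates, whose origin is the TCP and whose axes are the flange's). Camera axes: x right, y down, z forward; pixel columns grow to the right and rows downward; lengths in m; the calibration is good to about 2 mm. A picture is of the moment at which its call begins: read the wrist's pose just before it. There is no depth.
- hand_in(): hands the job in; it is judged then, once.
The state is a dict: "time": time; "qpos": joint angles; "joint_velocities": joint speeds; "joint_efforts": joint torques, N m; "tcp_pos": TCP position; "orientation": TCP orientation; "force": force on the tool from outside, world axes, zero at the start; "torque": the same for the moment, N m; "opening": opening from 0.0 (shut) to 1.0 (fully open); "grasp_force": force on a finger pad.
Only numpy, scipy, OpenCV 4.12 (cv2) and the standard library are available. Lean on these libraries where they do the work, as an engineer would, in place of code of your own. Each camera call takes 0.05 s, during which the arm holds its last target. There are 200 camera calls.

## Working session

There is one attempt and no reset: what is moved stays moved. The work goes in short steps, Python scripts to look and compute and a shell command to move; the robot and the scene stay as the last step left them, time stands still between calls to the robot, and variables do not carry over. Pictures are saved under pics/ and viewed, at most 10 in all, crops included, and the job is handed in when it is done.

```bash
ls; mkdir -p pics; cat > h.py <<'E'
from rig import *
import numpy as np, cv2
from scipy.spatial.transform import Rotation as R
def K(c):
    f=200/np.tan(np.radians(c["fov_y"])/2); return np.array([[f,0,c["cx"]],[0,f,c["cy"]],[0,0,1.]])
def ext(c,st=None):
    # returns Rwc (cam->world), cam centre
    if "rvec" in c:
        Rm=cv2.Rodrigues(np.array(c["rvec"],float))[0]; return Rm.T,-Rm.T@np.array(c["tvec"],float).ravel()
    T=np.array(c["tool_from_camera"]); Rt=R.from_rotvec(st["orientation"]).as_matrix()
    return Rt@T[:3,:3], Rt@T[:3,3]+np.array(st["tcp_pos"])
def ray(c,px,st=None):
    p=cv2.undistortPoints(np.array(px,float).reshape(-1,1,2),K(c),np.array(c["distortion"],float)).reshape(-1,2)
    Rm,o=ext(c,st); return o,(Rm@np.c_[p,np.ones(len(p))].T).T
def onz(c,px,z,st=None):
    o,d=ray(c,px,st); return o+d*((z-o[2])/d[:,2:])
def onplane(c,px,p0,n,st=None):
    o,d=ray(c,px,st); return o+d*(((p0-o)@n)/(d@n))[:,None]
def proj(c,P,st=None):
    Rm,o=ext(c,st); P=np.array(P,float).reshape(-1,3)
    return cv2.projectPoints(P,cv2.Rodrigues(Rm.T)[0],-Rm.T@o,K(c),np.array(c["distortion"],float))[0].reshape(-1,2)
def shot(name,fn):
    st=state(); c=camera(name); cv2.imwrite("pics/"+fn,cv2.cvtColor(c["frame"],cv2.COLOR_RGB2BGR)); 
    import pickle; pickle.dump((c,st),open("pics/"+fn+".pkl","wb")); return c,st
def load(fn):
    import pickle; return pickle.load(open("pics/"+fn+".pkl","rb"))
E
python3 - <<'E'
from h import *
for n in("scene","top"):
    c,s=shot(n,n+".png"); print(n,c["fov_y"],ext(c)[1].round(3))
c,s=shot("wrist","wrist.png"); print(np.array(c["tool_from_camera"]).round(3)); print(s, grip_depth if 'grip_depth' in globals() else '')
E
```

```text
pics
scene 56.161694442222185 [0.106 0.362 0.53 ]
top 43.073715558824354 [ 0.338 -0.225  1.553]
[[-0.    -0.958 -0.286  0.078]
 [ 1.    -0.     0.001 -0.   ]
 [-0.001 -0.286  0.958 -0.161]
 [ 0.     0.     0.     1.   ]]
{'time': 0.1, 'qpos': array([-1.45410454,  0.47770939,  0.02237272,  1.55631959, -0.01150974,
        1.10933323, -0.08309349]), 'joint_velocities': array([-1.33860637e-03, -1.14272252e-03, -4.67997246e-04, -3.69668573e-03,
       -5.23322672e-04, -1.94326932e-03,  8.54589979e-05]), 'joint_efforts': array([ 4.32062618e-03, -5.84094787e+01,  1.54022567e+00, -2.73313826e+01,
       -5.42108633e-02,  1.31834310e-02,  5.02549119e-05]), 'tcp_pos': array([0.1503657 , 0.65748348, 0.22179887]), 'orientation': array([-3.52358778e-01, -3.12170816e+00,  2.57589822e-03]), 'force': array([0.53585661, 0.06903783, 0.28815496]), 'torque': array([0.00597217, 0.00965208, 0.01968969]), 'grasp_force': 0.0, 'opening': 0.9985501745982558} -0.0187
```

View pics/scene.png

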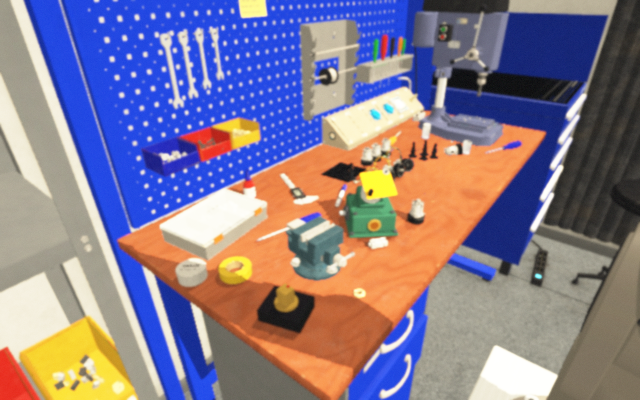

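View pics/top.png

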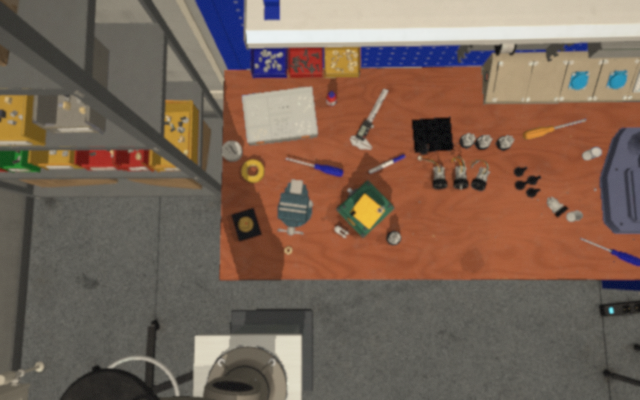

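The scene view shows the green housing at about (372,213) with the yellow cover at (378,185), and the stand and plug at (286,305). In the top view the housing is at (365,207), the cover at (369,211), the stand at (246,224) and the clevis at (342,231). The motor is at (394,238).

```bash
cat > m.py <<'E'
from h import *
c,_=load("top.png"); f=c["frame"]; hsv=cv2.cvtColor(f,cv2.COLOR_RGB2HSV)
def blob(lo,hi,box,nm,z):
    x0,y0,x1,y1=box; m=cv2.inRange(hsv,lo,hi); k=np.zeros_like(m); k[y0:y1,x0:x1]=m[y0:y1,x0:x1]
    cs=max(cv2.findContours(k,0,2)[0],key=cv2.contourArea); r=cv2.minAreaRect(cs); b=onz(c,cv2.boxPoints(r),z)
    print(nm,cv2.contourArea(cs),np.round(r[0],1),"ctr",b.mean(0).round(4),"\n",b.round(4).tolist())
blob((20,120,120),(35,255,255),(340,180,400,235),"cover",.12)
blob((60,60,20),(95,255,255),(330,170,400,240),"housing",.058)
blob((0,0,0),(180,255,50),(225,200,270,245),"stand",.027)
blob((10,90,60),(30,255,255),(234,212,260,238),"plug",.05)
e=cv2.resize(f[165:250,220:410],None,fx=4,fy=4,interpolation=2)
cv2.imwrite("pics/topc.png",e[:,:,::-1])
E
python3 m.py
```

```text
cover 592.5 [366.6 211. ] ctr [ 0.5012 -0.3502  0.12  ] 
 [[0.4967, -0.2972, 0.12], [0.5545, -0.3442, 0.12], [0.5053, -0.4032, 0.12], [0.4482, -0.3563, 0.12]]
housing 553.0 [364.8 207.9] ctr [ 0.5178 -0.3507  0.058 ] 
 [[0.5163, -0.2675, 0.058], [0.6017, -0.3598, 0.058], [0.5187, -0.4337, 0.058], [0.4346, -0.3418, 0.058]]
stand 566.5 [245.7 224.2] ctr [0.474  0.0073 0.027 ] 
 [[0.5035, 0.053, 0.027], [0.5235, -0.013, 0.027], [0.4444, -0.0381, 0.027], [0.4246, 0.0274, 0.027]]
plug 173.5 [245.5 223.5] ctr [0.4741 0.0044 0.05  ] 
 [[0.4967, 0.0272, 0.05], [0.4964, -0.0177, 0.05], [0.4516, -0.0183, 0.05], [0.4518, 0.0264, 0.05]]
```

View pics/topc.png

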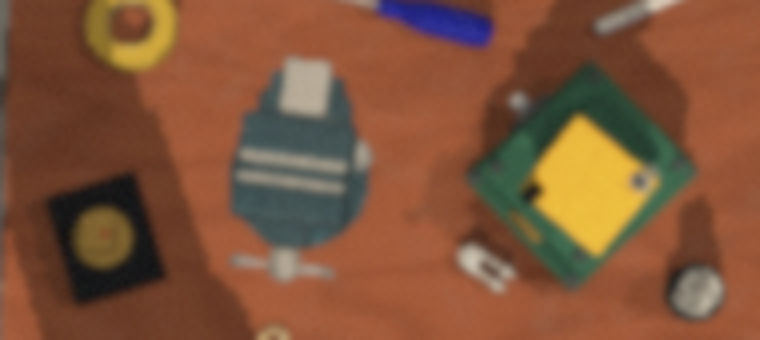

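The crop shows the knob at top-view (353,213) and the pin at (381,210), so the port's upslope direction is up and right, at roughly -45° yaw. The vise stands between the stand and the housing. I'm moving over the stand for a close view of the plug.

```bash
python3 -m handwheel '[{"grip":1,"tx":-0.05,"ty":-0.0325},{"grip":1,"tx":-0.05,"ty":-0.0325},{"grip":1,"tx":-0.05,"ty":-0.0325},{"grip":1,"tx":-0.05,"ty":-0.0325},{"grip":1,"tx":-0.05,"ty":-0.0325},{"grip":1,"tx":-0.05,"ty":-0.0325}]'; python3 -m handwheel '[{"grip":1,"tx":-0.023,"ty":-0.0525,"tz":0.005},{"grip":1,"tx":-0.023,"ty":-0.0525,"tz":0.005},{"grip":1,"tx":-0.023,"ty":-0.0525,"tz":0.005},{"grip":1,"tx":-0.023,"ty":-0.0525,"tz":0.005},{"grip":1,"tx":-0.023,"ty":-0.0525,"tz":0.005},{"grip":1,"tx":-0.023,"ty":-0.0525,"tz":0.005},{"grip":1,"tx":-0.023,"ty":-0.0525,"tz":0.005},{"grip":1}]'
python3 - <<'E'
from h import *
c,s=shot("wrist","w_plug.png"); print(s["qpos"].round(2))
E
```

```text
[-1.45  0.48  0.02  1.56 -0.01  1.11 -0.08]$[0]: bad value
$[0]: bad value
```

View pics/w_plug.png

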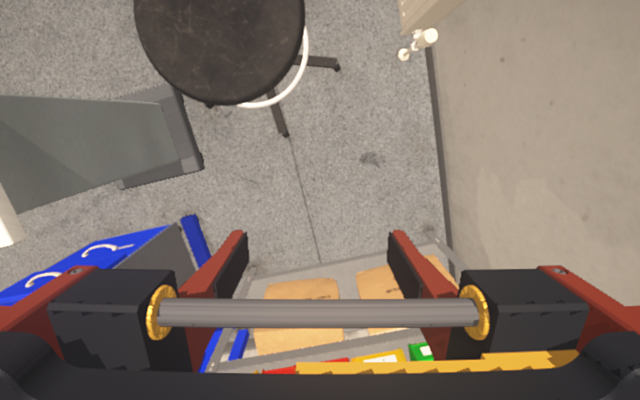

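The call was refused and the arm did not move, probably because every key must be present. The wrist view still shows only the floor.

```bash
python3 -m handwheel '[{"grip":1,"tx":-0.05,"ty":-0.0325,"tz":0,"rx":0,"ry":0,"rz":0},{"grip":1,"tx":-0.05,"ty":-0.0325,"tz":0,"rx":0,"ry":0,"rz":0},{"grip":1,"tx":-0.05,"ty":-0.0325,"tz":0,"rx":0,"ry":0,"rz":0},{"grip":1,"tx":-0.05,"ty":-0.0325,"tz":0,"rx":0,"ry":0,"rz":0},{"grip":1,"tx":-0.05,"ty":-0.0325,"tz":0,"rx":0,"ry":0,"rz":0},{"grip":1,"tx":-0.05,"ty":-0.0325,"tz":0,"rx":0,"ry":0,"rz":0}]'
```

```text
time: 0.95
tcp_pos: [0.4006, 0.3995, 0.2227]
orientation: [0.352, 3.122, 0.0]
force: [0.4, 0.4, -0.1]
opening: 1.0
grasp_force: 0.0
```

```bash
python3 -m handwheel '[{"grip":1,"tx":-0.023,"ty":-0.0525,"tz":0.005,"rx":0,"ry":0,"rz":0},{"grip":1,"tx":-0.023,"ty":-0.0525,"tz":0.005,"rx":0,"ry":0,"rz":0},{"grip":1,"tx":-0.023,"ty":-0.0525,"tz":0.005,"rx":0,"ry":0,"rz":0},{"grip":1,"tx":-0.023,"ty":-0.0525,"tz":0.005,"rx":0,"ry":0,"rz":0},{"grip":1,"tx":-0.023,"ty":-0.0525,"tz":0.005,"rx":0,"ry":0,"rz":0},{"grip":1,"tx":-0.023,"ty":-0.0525,"tz":0.005,"rx":0,"ry":0,"rz":0},{"grip":1,"tx":-0.023,"ty":-0.0525,"tz":0.005,"rx":0,"ry":0,"rz":0},{"grip":1,"tx":0,"ty":0,"tz":0,"rx":0,"ry":0,"rz":0}]'
python3 - <<'E'
from h import *
c,s=shot("wrist","w_plug2.png"); print(s["qpos"].round(2))
E
```

```text
time: 1.95
tcp_pos: [0.4744, 0.0022, 0.1875]
orientation: [-0.365, -3.12, 0.002]
force: [0.7, 1.2, -0.4]
opening: 1.003
grasp_force: 0.0
[-0.46  0.19  0.37  2.08 -0.09  0.89  1.29]
```

View pics/w_plug2.png

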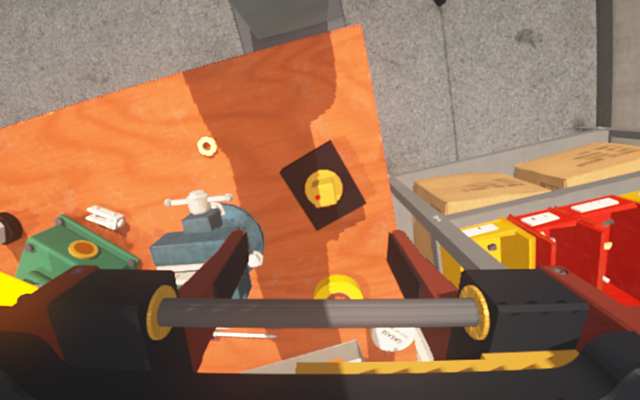

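The wrist view shows the plug's flange circle at about (324,188) with the red dot at (319,197). The housing is in the lower left, front disc at (82,250). I'm measuring the dot and the plug, then going for the cover.

```bash
python3 - <<'E'
from h import *
c,s=load("w_plug2.png"); f=c["frame"]; hsv=cv2.cvtColor(f,cv2.COLOR_RGB2HSV)
sub=np.zeros(hsv.shape[:2],np.uint8); sub[155:222,295:355]=255
red=cv2.inRange(hsv,(0,170,90),(7,255,255))|cv2.inRange(hsv,(172,150,90),(180,255,255)); red&=sub
br=cv2.inRange(hsv,(15,100,60),(35,255,255))&sub
cs=max(cv2.findContours(br,0,2)[0],key=cv2.contourArea); e=cv2.fitEllipse(cs); print("brass",e,cv2.contourArea(cs))
m=cv2.moments(red,True); r=(m["m10"]/m["m00"],m["m01"]/m["m00"]); print("red",m["m00"],r)
for z in(.033,.063): print(z,"flange c",onz(c,[e[0]],z,s),"red",onz(c,[r],z,s))
e=cv2.resize(f[150:230,285:365],None,fx=7,fy=7,interpolation=cv2.INTER_CUBIC); cv2.imwrite("pics/pc.png",e[:,:,::-1])
E
```

```text
brass ((323.29052734375, 188.0548553466797), (37.61954116821289, 38.046424865722656), 30.34694480895996) 1114.5
red 14.0 (317.2857142857143, 197.0)
0.033 flange c [[0.47697976 0.0083295  0.033     ]] red [[ 0.48581483 -0.00088674  0.033     ]]
0.063 flange c [[0.46948932 0.00946381 0.063     ]] red [[0.47748563 0.0011225  0.063     ]]
```

View pics/pc.png

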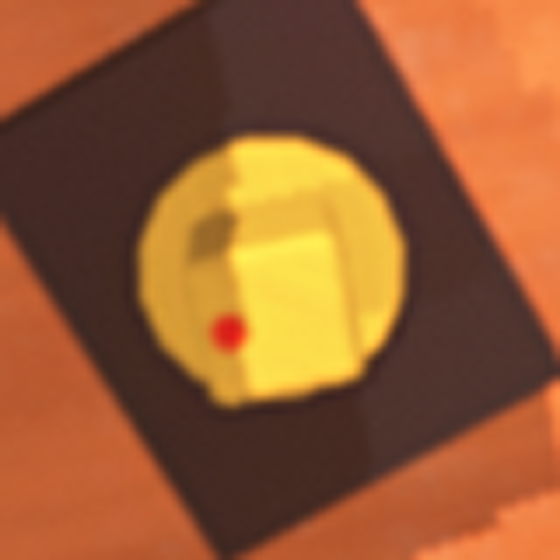

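The crop shows the head top as a tilted square, corners at crop (190,262), (330,232), (365,372) and (220,405). The red dot is at (230,332) near its left side, so the dot lies on the head top.

```bash
python3 - <<'E'
from h import *
c,s=load("w_plug2.png")
px=np.array([[190,262],[330,232],[365,372],[220,405],[230,332]])/7+[285,150]-0.43
P=onz(c,px,.063,s); ctr=P[:4].mean(0); print(P.round(4),ctr.round(4))
for a,b in((1,0),(2,3)): d=P[b]-P[a]; print(np.degrees(np.arctan2(d[1],d[0])),np.linalg.norm(d))
for a,b in((0,3),(1,2)): d=P[b]-P[a]; print("perp",np.degrees(np.arctan2(d[1],d[0]))-90,np.linalg.norm(d))
d=P[4]-ctr; print("dot",np.degrees(np.arctan2(d[1],d[0])),np.linalg.norm(d))
Rt=R.from_rotvec(s["orientation"]).as_matrix(); print("tool x,y az",[np.degrees(np.arctan2(Rt[1,i],Rt[0,i])) for i in(0,1)])
E
```

```text
[[ 0.4656 -0.002   0.063 ]
 [ 0.4659  0.0193  0.063 ]
 [ 0.4884  0.0197  0.063 ]
 [ 0.4884 -0.0029  0.063 ]
 [ 0.4775  0.0013  0.063 ]] [0.4771 0.0085 0.063 ]
-90.92980882931346 0.02128214663183847
-89.90621918757152 0.022579535330245922
perp -92.15881605190859 0.022822986573362646
perp -88.8748227259664 0.022428798594253212
dot -86.51045186526655 0.00725859788060049
tool x,y az [np.float64(166.65008087201477), np.float64(76.65007008770976)]
```

Plug centre is about (0.477, 0.0085), with its red-dot +x side pointing along world -y. Next I go over the cover, lined up with the port axis (yaw about -47°, tilt 30°), for a close look.

```bash
python3 -m handwheel '[{"grip":1,"tx":0,"ty":-0.02,"tz":-0.04,"rx":0,"ry":0,"rz":0},{"grip":1,"tx":-0.008,"ty":-0.05,"tz":-0.02,"rx":0,"ry":0,"rz":0},{"grip":1,"tx":-0.01,"ty":-0.055,"tz":0,"rx":0,"ry":0,"rz":0},{"grip":0,"tx":-0.01,"ty":-0.055,"tz":0,"rx":0,"ry":0,"rz":0},{"grip":-1,"tx":-0.01,"ty":-0.055,"tz":0,"rx":0,"ry":0,"rz":0},{"grip":-1,"tx":-0.01,"ty":-0.055,"tz":0,"rx":0,"ry":0,"rz":0}]' && python3 -m handwheel '[{"grip":-1,"tx":0,"ty":0,"tz":0,"rx":0,"ry":0,"rz":0.15},{"grip":-1,"tx":0,"ty":0,"tz":0,"rx":0,"ry":0,"rz":0.15},{"grip":-1,"tx":0,"ty":0,"tz":0,"rx":0,"ry":0,"rz":0.15},{"grip":-1,"tx":0,"ty":0,"tz":0,"rx":0,"ry":0,"rz":0.14},{"grip":-1,"tx":0,"ty":0,"tz":0,"rx":0,"ry":-0.13,"rz":0},{"grip":-1,"tx":0,"ty":0,"tz":0,"rx":0,"ry":-0.13,"rz":0},{"grip":-1,"tx":0,"ty":0,"tz":0,"rx":0,"ry":-0.13,"rz":0},{"grip":-1,"tx":0,"ty":0,"tz":0,"rx":0,"ry":-0.13,"rz":0}]'
python3 -m handwheel '[{"grip":-1,"tx":0,"ty":0,"tz":0,"rx":0,"ry":0,"rz":0}]'
python3 - <<'E'
from h import *
c,s=shot("wrist","w_cov.png"); print(s["qpos"].round(2)); Rt=R.from_rotvec(s["orientation"]).as_matrix(); print(Rt.round(3))
E
```

```text
time: 2.75
tcp_pos: [0.4576, -0.2861, 0.2478]
orientation: [0.347, 3.122, 0.001]
force: [1.5, 0.2, -0.8]
opening: 0.698
grasp_force: 0.0
time: 3.75
tcp_pos: [0.4568, -0.2852, 0.2475]
orientation: [1.055, 2.448, -0.273]
force: [0.2, -1.4, -0.3]
opening: 0.005
grasp_force: 0.0
time: 3.88
tcp_pos: [0.4552, -0.2847, 0.2463]
orientation: [1.055, 2.456, -0.273]
force: [0.5, 0.4, 0.2]
opening: 0.003
grasp_force: 0.0
[-0.41 -0.04  0.7   2.25  0.54  0.54  0.64]
[[-0.605  0.726  0.326]
 [ 0.637  0.688 -0.349]
 [-0.478 -0.004 -0.879]]
```

View pics/w_cov.png

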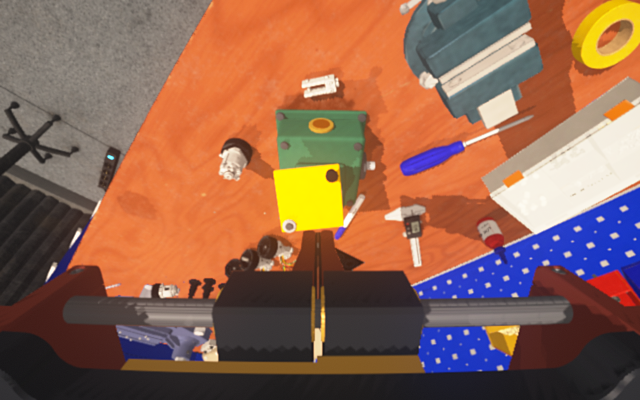

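The view shows the housing square-on, plate corners at about (275,168), (341,165), (343,230) and (283,232). The knob is at (333,176), the pin at (289,227), and the front rim of the housing runs along row 112. I'm casting these into the world.

```bash
cat > c.py <<'E'
from h import *
c,s=load("w_cov.png"); f=c["frame"]; hsv=cv2.cvtColor(f,cv2.COLOR_RGB2HSV)
ye=cv2.inRange(hsv,(24,120,120),(36,255,255)); ye[:150]=0; ye[245:]=0; ye[:,:260]=0; ye[:,360:]=0
cs=max(cv2.findContours(ye,0,2)[0],key=cv2.contourArea); print("area",cv2.contourArea(cs),"poly",cv2.approxPolyDP(cs,4,True).reshape(-1,2).tolist())
bk=cv2.inRange(hsv,(0,0,0),(180,255,70)); bk[:165]=0;bk[190:]=0;bk[:,:318]=0;bk[:,345:]=0
kc=max(cv2.findContours(bk,0,2)[0],key=cv2.contourArea); print("knob",cv2.minEnclosingCircle(kc))
wh=cv2.inRange(hsv,(0,0,150),(180,70,255)); wh[:216]=0;wh[238:]=0;wh[:,:278]=0;wh[:,300:]=0
pc=max(cv2.findContours(wh,0,2)[0],key=cv2.contourArea); print("pin",cv2.minEnclosingCircle(pc))
gr=cv2.inRange(hsv,(65,70,20),(95,255,255)); gr[:,:260]=0; gr[:,380:]=0; gr[:95]=0; gr[245:]=0
rows=[(int(np.where(gr[y])[0].min()),y) for y in range(118,160,4)]
cols=[(x,int(np.where(gr[:,x])[0].min())) for x in range(285,360,5)]
rr=[(int(np.where(gr[y])[0].max()),y) for y in range(118,200,6)]
print(rows,cols,rr)
for nm,p in(("front top edge",cols),("left",rows)):
    P=onz(c,p,.058,s); v=cv2.fitLine(P[:,:2].astype(np.float32),cv2.DIST_HUBER,0,.001,.001).ravel(); print(nm,np.degrees(np.arctan2(v[1],v[0])),P[0].round(4),P[-1].round(4))
E
python3 c.py
```

```text
area 3506.5 poly [[337, 164], [274, 171], [282, 231], [288, 218], [297, 223], [296, 230], [343, 224], [339, 182], [329, 183], [324, 177]]Traceback (most recent call last):
  File "c.py", line 6, in <module>
    kc=max(cv2.findContours(bk,0,2)[0],key=cv2.contourArea); print("knob",cv2.minEnclosingCircle(kc))
ValueError: max() iterable argument is empty
```

```bash
python3 - <<'E'
s=open('c.py').read()
i=s.index('bk=cv2'); j=s.index('gr=cv2')
s=s[:i]+'''for nm,(a,b,d,e) in dict(knob=(165,190,320,343),pin=(216,238,280,299)).items():
    k=np.zeros_like(ye); k[a:b,d:e]=255-ye[a:b,d:e]
    g=cv2.inRange(hsv,(0,0,0),(180,255,110)) if nm=="knob" else cv2.inRange(hsv,(0,0,120),(180,110,255))
    k&=g; q=max(cv2.findContours(k,0,2)[0],key=cv2.contourArea); print(nm,cv2.contourArea(q),cv2.fitEllipse(q))
'''+s[j:]
open('c.py','w').write(s)
E
python3 c.py
```

```text
area 3506.5 poly [[337, 164], [274, 171], [282, 231], [288, 218], [297, 223], [296, 230], [343, 224], [339, 182], [329, 183], [324, 177]]
knob 77.5 ((331.4088439941406, 175.39923095703125), (9.966264724731445, 10.899430274963379), 160.90560913085938)
pin 122.5 ((288.6915588378906, 225.69154357910156), (12.367059707641602, 13.4254732131958), 135.0)Traceback (most recent call last):
  File "c.py", line 10, in <module>
    rows=[(int(np.where(gr[y])[0].min()),y) for y in range(118,160,4)]
               ~~~~~~~~~~~~~~~~~~~~~~^^
    return umr_minimum(a, axis, None, out, keepdims, initial, where)
ValueError: zero-size array to reduction operation minimum which has no identity
```

```bash
sed -i 's/gr=cv2.inRange(hsv,(65,70,20)/gr=cv2.inRange(hsv,(48,60,15)/' c.py; cat >> c.py <<'E'
def port(az):
    a=np.radians(az); h=np.array([np.cos(a),np.sin(a),0]); px=h*np.cos(np.pi/6)+[0,0,.5]; py=np.array([-h[1],h[0],0]); return np.c_[px,py,np.cross(px,py)]
for az in(-46,-48,-43):
    M=port(az); O=np.array([.505,-.35,.115])
    for it in range(4):
        pin=onplane(c,[(288.7,225.7)],O+.009*M[:,2],M[:,2],s)[0]-.009*M[:,2]   # pin head height guess
        O2=pin-.036*M[:,0]+.036*M[:,1]; O=np.array([O2[0],O2[1],.115])
    kn=(onplane(c,[(331.4,175.4)],O+.0235*M[:,2],M[:,2],s)[0]-O)@M
    cor=(onplane(c,[(274,170.5),(338,163.5),(344,224.5),(282,232)],O+.0065*M[:,2],M[:,2],s)-O)@M
    r=kn-[.036,-.036,0]; print(az,"O",O.round(4),O2[2].round(4),"knob",kn.round(4),np.hypot(*r[:2]).round(4),"ang",np.arctan2(r[1],r[0])-np.arctan2(54,-56),"\n",cor.round(4).tolist())
E
python3 c.py
```

```text
area 3506.5 poly [[337, 164], [274, 171], [282, 231], [288, 218], [297, 223], [296, 230], [343, 224], [339, 182], [329, 183], [324, 177]]
knob 77.5 ((331.4088439941406, 175.39923095703125), (9.966264724731445, 10.899430274963379), 160.90560913085938)
pin 122.5 ((288.6915588378906, 225.69154357910156), (12.367059707641602, 13.4254732131958), 135.0)Traceback (most recent call last):
  File "c.py", line 12, in <module>
    rr=[(int(np.where(gr[y])[0].max()),y) for y in range(118,200,6)]
             ~~~~~~~~~~~~~~~~~~~~~~^^
    return umr_maximum(a, axis, None, out, keepdims, initial, where)
ValueError: zero-size array to reduction operation maximum which has no identity
```

```bash
sed -i 's/^rr=.*/rr=0/' c.py; python3 c.py
```

```text
area 3506.5 poly [[337, 164], [274, 171], [282, 231], [288, 218], [297, 223], [296, 230], [343, 224], [339, 182], [329, 183], [324, 177]]
knob 77.5 ((331.4088439941406, 175.39923095703125), (9.966264724731445, 10.899430274963379), 160.90560913085938)
pin 122.5 ((288.6915588378906, 225.69154357910156), (12.367059707641602, 13.4254732131958), 135.0)
[(288, 118), (277, 122), (278, 126), (278, 130), (279, 134), (278, 138), (278, 142), (278, 146), (279, 150), (279, 154), (280, 158)] [(285, 110), (290, 110), (295, 110), (300, 111), (305, 111), (310, 111), (315, 111), (320, 111), (325, 111), (330, 111), (335, 111), (340, 111), (345, 111), (350, 111), (355, 112)] 0
front top edge 43.03617 [ 0.4317 -0.3135  0.058 ] [ 0.4901 -0.2614  0.058 ]
left -49.373722 [ 0.4404 -0.3189  0.058 ] [ 0.4687 -0.3696  0.058 ]
-46 O [ 0.5111 -0.3408  0.115 ] 0.1149 knob [-0.0253  0.0125  0.0235] 0.0782 ang 0.09762856981395007 
 [[-0.0282, -0.0505, 0.0065], [-0.0355, 0.0204, 0.0065], [0.0357, 0.0282, 0.0065], [0.0447, -0.0445, 0.0065]]
-48 O [ 0.5126 -0.3411  0.115 ] 0.115 knob [-0.0266  0.0104  0.0235] 0.0779 ang 0.12874121790706905 
 [[-0.0277, -0.0523, 0.0065], [-0.037, 0.0183, 0.0065], [0.0341, 0.0283, 0.0065], [0.0449, -0.0441, 0.0065]]
-43 O [ 0.5088 -0.3405  0.115 ] 0.1149 knob [-0.0233  0.0156  0.0235] 0.0786 ang 0.05093003707707444 
 [[-0.0287, -0.0477, 0.0065], [-0.0331, 0.0235, 0.0065], [0.0379, 0.028, 0.0065], [0.0444, -0.0449, 0.0065]]
```

The fit is consistent: front edge at 43.0° gives yaw -47°, pin-to-knob distance is 78 mm, port origin is about (0.512, -0.341, 0.115) and the cover angle is about 0.11. Now working out the push rows.

```bash
cat > p.py <<'E'
from h import *
def port(az=-47.):
    a=np.radians(az); h=np.array([np.cos(a),np.sin(a),0]); px=h*np.cos(np.pi/6)+[0,0,.5]; py=np.array([-h[1],h[0],0]); return np.c_[px,py,np.cross(px,py)]
O=np.array([.5118,-.341,.115]); M=port()
def where():
    s=state(); Rt=R.from_rotvec(s["orientation"]).as_matrix(); return s,np.array(s["tcp_pos"]),Rt
E
python3 - <<'E'
from p import *
s,t,Rt=where(); q=(t-O)@M*1000; print("tool in port mm",q.round(1),(R.from_matrix(M.T@Rt).as_euler('xyz',True)).round(1))
W=[np.r_[36+78*np.cos(a),-36+78*np.sin(a),13] for a in np.radians([119.5,*np.arange(131.5,232,11)])]
W=[np.r_[W[0][:2],60]]+W
for w in W: d=Rt.T@M@(w-q); print(w.round(0),"row",d.round(1)); q=w
E
```

```text
tool in port mm [ -1.8  -3.  153.7] [ 180.    -1.5 -179.6]
[-2. 32. 60.] row [-2.1 34.9 93.7]
[-2. 32. 13.] row [-1.2 -0.  47. ]
[-16.  22.  13.] row [13.3 -9.4  0.3]
[-26.  11.  13.] row [ 10.3 -10.9   0.3]
[-34.  -1.  13.] row [  8.  -12.6   0.2]
[-39. -15.  13.] row [  5.5 -13.9   0.1]
[-42. -30.  13.] row [  2.7 -14.7   0.1]
[-41. -45.  13.] row [ -0.2 -15.   -0. ]
[-38. -59.  13.] row [ -3.  -14.6  -0.1]
[-33. -73.  13.] row [ -5.7 -13.8  -0.2]
[-24. -86.  13.] row [ -8.3 -12.5  -0.2]
[-14. -96.  13.] row [-10.5 -10.6  -0.3]
```

```bash
python3 -m handwheel '[{"grip":-1,"tx":-0.001,"ty":0.0175,"tz":0.047,"rx":0,"ry":0,"rz":0},{"grip":-1,"tx":-0.001,"ty":0.0175,"tz":0.047,"rx":0,"ry":0,"rz":0},{"grip":-1,"tx":-0.001,"ty":0,"tz":0.024,"rx":0,"ry":0,"rz":0},{"grip":-1,"tx":0,"ty":0,"tz":0.023,"rx":0,"ry":0,"rz":0},{"grip":-1,"tx":0,"ty":0,"tz":0,"rx":0,"ry":0,"rz":0}]'
python3 -m handwheel '[{"grip":-1,"tx":0.0065,"ty":-0.0045,"tz":0,"rx":0,"ry":0,"rz":0},{"grip":-1,"tx":0.0065,"ty":-0.0045,"tz":0,"rx":0,"ry":0,"rz":0},{"grip":-1,"tx":0.010,"ty":-0.011,"tz":0,"rx":0,"ry":0,"rz":0},{"grip":-1,"tx":0.008,"ty":-0.0125,"tz":0,"rx":0,"ry":0,"rz":0}]'
```

```text
time: 4.55
tcp_pos: [0.5295, -0.3167, 0.1237]
orientation: [1.062, 2.452, -0.279]
force: [-0.4, 0.3, -0.5]
opening: 0.004
grasp_force: 0.0
time: 5.05
tcp_pos: [0.488, -0.3185, 0.112]
orientation: [1.059, 2.448, -0.277]
force: [1.2, 0.2, 0.1]
opening: 0.007
grasp_force: 0.4
```

Pushing with about 1 N, as expected. Carrying on round the arc.

```bash
python3 -m handwheel '[{"grip":-1,"tx":0.0055,"ty":-0.014,"tz":0,"rx":0,"ry":0,"rz":0},{"grip":-1,"tx":0.0025,"ty":-0.0145,"tz":0,"rx":0,"ry":0,"rz":0},{"grip":-1,"tx":0,"ty":-0.015,"tz":0,"rx":0,"ry":0,"rz":0},{"grip":-1,"tx":-0.003,"ty":-0.0145,"tz":0,"rx":0,"ry":0,"rz":0},{"grip":-1,"tx":-0.0055,"ty":-0.014,"tz":0,"rx":0,"ry":0,"rz":0}]'
python3 -m handwheel '[{"grip":-1,"tx":-0.0085,"ty":-0.0125,"tz":0,"rx":0,"ry":0,"rz":0},{"grip":-1,"tx":-0.0105,"ty":-0.0105,"tz":0,"rx":0,"ry":0,"rz":0},{"grip":-1,"tx":0,"ty":0,"tz":0,"rx":0,"ry":0,"rz":0}]'
```

```text
time: 5.68
tcp_pos: [0.4375, -0.3685, 0.1135]
orientation: [1.056, 2.446, -0.276]
force: [6.5, 0.9, 1.4]
opening: 0.006
grasp_force: 2.7
time: 6.05
tcp_pos: [0.4373, -0.3957, 0.1251]
orientation: [1.049, 2.441, -0.271]
force: [12.6, 3.3, 2.3]
opening: 0.002
grasp_force: 5.4
```

Force rose to 13 N, so the cover may be at its stop or the finger may be rubbing sideways. I back off along the push, lift and look.

```bash
python3 -c "
from p import *
s,t,Rt=where(); print(((t-O)@M*1000).round(1),s['force'])"
python3 -m handwheel '[{"grip":-1,"tx":0.005,"ty":0.01,"tz":0,"rx":0,"ry":0,"rz":0},{"grip":-1,"tx":0,"ty":0.015,"tz":-0.005,"rx":0,"ry":0,"rz":0},{"grip":-1,"tx":0,"ty":0.02,"tz":-0.05,"rx":0,"ry":0,"rz":0},{"grip":-1,"tx":0,"ty":0.02,"tz":-0.055,"rx":0,"ry":0,"rz":0},{"grip":-1,"tx":0.02,"ty":0.02,"tz":-0.03,"rx":0,"ry":0,"rz":0},{"grip":-1,"tx":0,"ty":0,"tz":0,"rx":0,"ry":0,"rz":0}]'
python3 - <<'E'
from h import *
c,s=shot("wrist","w_cov2.png"); print(s["qpos"].round(2))
E
```

```text
[ -4.3 -91.8  14.1] [12.57883908  3.32559075  2.26440254]
time: 6.8
tcp_pos: [0.4317, -0.2697, 0.2333]
orientation: [1.055, 2.449, -0.276]
force: [0.1, 0.4, 1.4]
opening: 0.008
grasp_force: 0.0
[ 0.64 -0.01 -0.37  2.27  0.55  0.5   0.59]
```

View pics/w_cov2.png

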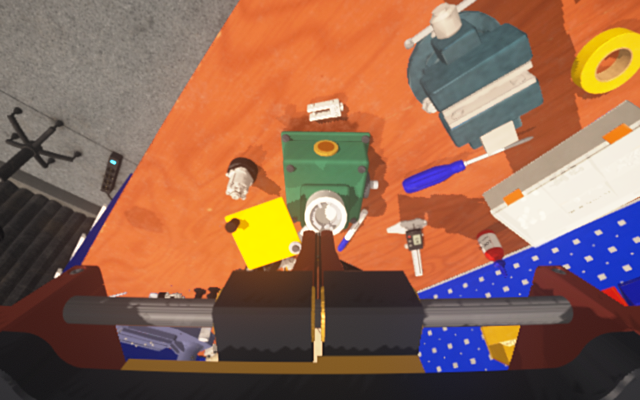

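The cover is swung aside, knob at (232,226) and pin at (295,247), which puts it at about 250°, close to the stop. The neck's rim is clear at (325,212). I'm measuring the rim.

```bash
cat > n.py <<'E'
from p import *
c,s=load("w_cov2.png"); f=c["frame"]; hsv=cv2.cvtColor(f,cv2.COLOR_RGB2HSV)
w=cv2.inRange(hsv,(0,0,150),(180,60,255)); w[:185]=0;w[245:]=0;w[:,:303]=0;w[:,350:]=0
cs=max(cv2.findContours(w,0,2)[0],key=cv2.contourArea); h=cv2.convexHull(cs); 
P=(onplane(c,h.reshape(-1,2),O,M[:,2],s)-O)@M*1000
A=np.c_[2*P[:,:2],np.ones(len(P))]; x=np.linalg.lstsq(A,(P[:,:2]**2).sum(1),rcond=None)[0]
print("hull circle centre mm",x[:2].round(2),"r",np.sqrt(x[2]+x[0]**2+x[1]**2).round(2), cv2.boundingRect(h)); print(P[:,:2].round(1).tolist())
v=(onplane(c,[(295,247),(232,226)],O+.009*M[:,2],M[:,2],s)-O)@M*1000; print("pin,knob",v.round(1))
cv2.imwrite("pics/neck.png",cv2.resize(f[180:255,285:365],None,fx=7,fy=7,interpolation=2)[:,:,::-1])
E
python3 n.py
```

```text
hull circle centre mm [-3.26 -2.74] r 28.45 (303, 190, 44, 45)
[[-33.1, 3.5], [-29.6, 10.5], [-22.4, 17.7], [-11.4, 22.7], [-7.7, 24.0], [6.1, 24.5], [13.8, 21.1], [19.0, 15.2], [21.6, 10.5], [21.6, 9.3], [17.9, -27.1], [12.8, -27.0], [-9.9, -24.5], [-18.5, -23.3], [-23.4, -20.9], [-30.6, -13.9], [-31.8, -11.6], [-33.0, -8.1]]
pin,knob [[  34.9  -36.3    9. ]
 [   8.7 -109.8    9. ]]
```

View pics/neck.png

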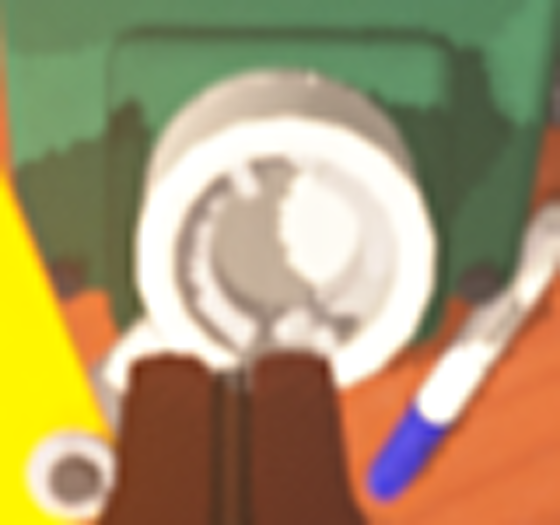

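The crop shows the white rim annulus with left edge at crop (138,252), right (436,252) and top (290,118). The bore is dark inside, with a gap feature at the top (265,170), as expected on the port's -x. The cover pin comes out at (35,-36), matching the model.

```bash
python3 - <<'E'
from p import *
from scipy.optimize import least_squares
c,s=load("w_cov2.png")
px=np.array([[138,252],[436,252],[290,118],[158,190],[418,190],[145,290],[428,295]])/7+[285,180]-.43
P=(onplane(c,px,O,M[:,2],s)-O)@M*1000; print(P[:,:2].round(1).tolist())
r=least_squares(lambda v:np.hypot(*(P[:,:2]-v[:2]).T)-25.5,[0,0]); print(r.x,r.fun.round(1))
print("O new",(O+M@np.r_[r.x,0]/1000).round(4))
E
```

```text
[[-1.7, -25.4], [-2.0, 25.2], [-25.4, 0.1], [-12.7, -22.0], [-13.0, 21.8], [5.1, -24.2], [5.7, 24.1]]
[-0.05445254 -0.01218509] [-0.1 -0.2 -0.2 -0.2 -0.1 -0.7 -0.7]
O new [ 0.5118 -0.341   0.115 ]
```

The port origin is confirmed to within a few tenths of a millimetre. Returning to fetch the plug: untilt, turn to align with the head, then move over the stand.

```bash
python3 -m handwheel '[{"grip":-1,"tx":0,"ty":0,"tz":0,"rx":0,"ry":0.13,"rz":0},{"grip":-1,"tx":0,"ty":0,"tz":0,"rx":0,"ry":0.13,"rz":0},{"grip":-1,"tx":0,"ty":0,"tz":0,"rx":0,"ry":0.13,"rz":0},{"grip":-1,"tx":0,"ty":0,"tz":0,"rx":0,"ry":0.11,"rz":0},{"grip":-1,"tx":0,"ty":0.05,"tz":0,"rx":0,"ry":0,"rz":0.185},{"grip":-1,"tx":0,"ty":0.05,"tz":0,"rx":0,"ry":0,"rz":0.185},{"grip":-1,"tx":0,"ty":0.04,"tz":0,"rx":0,"ry":0,"rz":0.185},{"grip":0,"tx":0,"ty":0,"tz":0,"rx":0,"ry":0,"rz":0.185}]'
cat > g.py <<'E'
from p import *
def to(p,Rg):
    s,t,Rt=where(); print("shift in tool mm",(Rt.T@(np.array(p)-t)*1000).round(1),"shift in goal tool",(Rg.T@(np.array(p)-t)*1000).round(1),"turn in tool",(R.from_matrix(Rt.T@Rg).as_rotvec()).round(4),"q",s["qpos"].round(2),"F",s["force"].round(1))
G=np.c_[[0,1,0],[1,0,0],[0,0,-1]].astype(float)
E
python3 -c "
from g import *
to([.477,.0085,.1],G)"
```

```text
time: 7.85
tcp_pos: [0.5477, -0.1944, 0.2285]
orientation: [-2.204, -2.236, 0.005]
force: [-1.0, 0.7, -0.4]
opening: 0.083
grasp_force: 0.0
shift in tool mm [204.  -67.3 128.6] shift in goal tool [202.9 -70.7 128.5] turn in tool [-0.0036  0.0007  0.0148] q [ 0.43  0.33 -0.24  1.76  0.09  1.06  0.17] F [-1.   0.7 -0.4]
```

```bash
python3 -m handwheel '[{"grip":0.3,"tx":0.05,"ty":-0.017,"tz":0,"rx":0,"ry":0,"rz":0.015},{"grip":0.3,"tx":0.051,"ty":-0.017,"tz":0.01,"rx":0,"ry":0,"rz":0},{"grip":0.3,"tx":0.051,"ty":-0.018,"tz":0.03,"rx":0,"ry":0,"rz":0},{"grip":0.3,"tx":0.051,"ty":-0.018,"tz":0.04,"rx":0,"ry":0,"rz":0},{"grip":0.3,"tx":0,"ty":0,"tz":0,"rx":0,"ry":0,"rz":0},{"grip":0.3,"tx":0,"ty":0,"tz":0,"rx":0,"ry":0,"rz":0}]'
python3 - <<'E'
from g import *
c,s=shot("wrist","w_p3.png"); f=c["frame"]; hsv=cv2.cvtColor(f,cv2.COLOR_RGB2HSV)
pp=proj(c,[[.477,.0085,.033],[.477,.0085,.063]],s); print(pp.round(0))
u,v=pp[1].astype(int); sub=np.zeros(hsv.shape[:2],np.uint8); sub[max(v-45,0):v+45,u-45:u+45]=255
br=cv2.inRange(hsv,(15,100,60),(35,255,255))&sub
q=max(cv2.findContours(br,0,2)[0],key=cv2.contourArea); e=cv2.fitEllipse(cv2.convexHull(q)); print(e,cv2.boundingRect(q)); print(onz(c,[e[0]],.033,s).round(4))
red=(cv2.inRange(hsv,(0,170,90),(7,255,255))|cv2.inRange(hsv,(172,150,90),(180,255,255)))&sub
m=cv2.moments(red,True); print("red",m["m00"],onz(c,[(m["m10"]/m["m00"],m["m01"]/m["m00"])],.063,s).round(4))
cv2.imwrite("pics/p3.png",cv2.resize(f[max(v-50,0):v+50,u-60:u+60],None,fx=6,fy=6,interpolation=2)[:,:,::-1]); print(u,v)
to([.477,.0085,.0363],G)
E
```

```text
time: 8.6
tcp_pos: [0.4757, 0.0014, 0.1521]
orientation: [-2.22, -2.223, 0.008]
force: [0.8, -0.3, -0.2]
opening: 0.651
grasp_force: 0.0
[[319. 188.]
 [319. 197.]]
((319.958740234375, 189.32290649414062), (42.829891204833984, 44.0718879699707), 170.7494659423828) (299, 168, 43, 43)
[[0.4779 0.0076 0.033 ]]
red 29.0 [[0.4703 0.011  0.063 ]]
319 196
shift in tool mm [  8.    1.1 116.2] shift in goal tool [  7.6   0.8 116.3] turn in tool [-0.0024  0.0035 -0.0002] q [ 0.17  0.26 -0.35  2.07  0.13  0.83 -0.26] F [-0.3 -0.8 -0.4]
```

The red-dot position disagrees with the earlier one, so I check with the last picture.

View pics/p3.png

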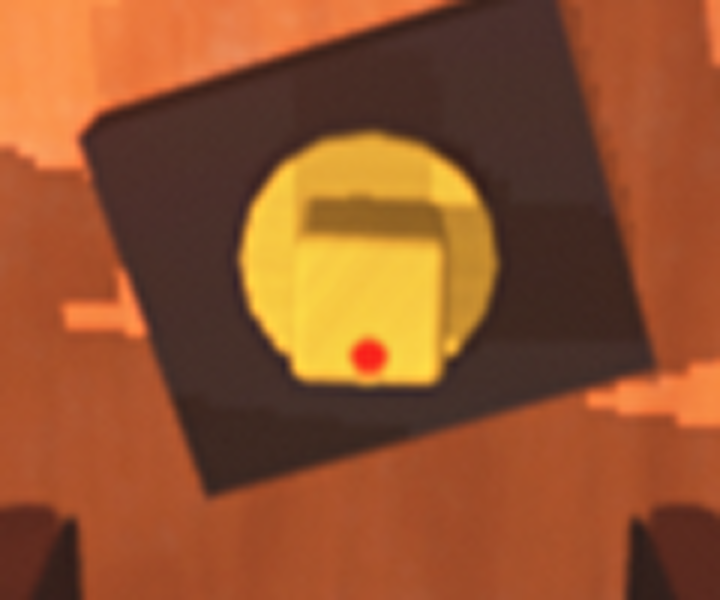

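The crop shows the head square to the tool, with the dot at its lower edge (369,355), i.e. tool -x. So plug +x is world -y and the first reading holds; the red mask had caught other pixels. The head centre is about (0.478, 0.008), and I descend and grip there.

```bash
python3 -m handwheel '[{"grip":0.3,"tx":0.007,"ty":0.0025,"tz":0.03,"rx":-0.002,"ry":0.0035,"rz":0},{"grip":0.3,"tx":0,"ty":0,"tz":0.03,"rx":0,"ry":0,"rz":0},{"grip":0.3,"tx":0,"ty":0,"tz":0.03,"rx":0,"ry":0,"rz":0},{"grip":0.3,"tx":0,"ty":0,"tz":0.02,"rx":0,"ry":0,"rz":0},{"grip":0.3,"tx":0,"ty":0,"tz":0,"rx":0,"ry":0,"rz":0},{"grip":0.3,"tx":0,"ty":0,"tz":0,"rx":0,"ry":0,"rz":0}]'; python3 -c "
from g import *
to([.478,.008,.0363],G)"
```

```text
time: 9.4
tcp_pos: [0.4787, 0.0085, 0.0432]
orientation: [2.221, 2.221, 0.001]
force: [-0.2, 0.5, -0.3]
opening: 0.647
grasp_force: 0.0
shift in tool mm [-0.5 -0.7  6.9] shift in goal tool [-0.5 -0.7  6.9] turn in tool [ 0.001  -0.      0.0003] q [ 0.11  0.45 -0.31  2.14  0.24  0.59 -0.37] F [-0.2  0.5 -0.3]
```

```bash
python3 -m handwheel '[{"grip":0.3,"tx":-0.0005,"ty":-0.0007,"tz":0.006,"rx":0,"ry":0,"rz":0},{"grip":-1,"tx":0,"ty":0,"tz":0,"rx":0,"ry":0,"rz":0},{"grip":-1,"tx":0,"ty":0,"tz":0,"rx":0,"ry":0,"rz":0},{"grip":-1,"tx":0,"ty":0,"tz":0,"rx":0,"ry":0,"rz":0},{"grip":-1,"tx":0,"ty":0,"tz":0,"rx":0,"ry":0,"rz":0},{"grip":-1,"tx":0,"ty":0,"tz":0,"rx":0,"ry":0,"rz":0}]'
```

```text
time: 10.15
tcp_pos: [0.477, 0.0089, 0.0364]
orientation: [-2.219, -2.224, 0.0]
force: [0.7, 1.5, 1.9]
opening: 0.273
grasp_force: 30.0
```

Gripped: the opening is 24 mm, the head's width, at 30 N. The seat sits 9.4 mm beyond the TCP. Now lift and carry it over to the port at high level.

```bash
python3 -m handwheel '[{"grip":-1,"tx":0,"ty":0,"tz":-0.03,"rx":0,"ry":0,"rz":0},{"grip":-1,"tx":0,"ty":0,"tz":-0.06,"rx":0,"ry":0,"rz":0},{"grip":-1,"tx":0,"ty":0,"tz":-0.06,"rx":0,"ry":0,"rz":0},{"grip":-1,"tx":-0.03,"ty":0,"tz":-0.05,"rx":0,"ry":0,"rz":0},{"grip":-1,"tx":-0.05,"ty":0,"tz":0,"rx":0,"ry":0,"rz":0},{"grip":-1,"tx":-0.05,"ty":0,"tz":0,"rx":0,"ry":0,"rz":0},{"grip":-1,"tx":-0.05,"ty":0,"tz":0,"rx":0,"ry":0,"rz":0},{"grip":-1,"tx":-0.05,"ty":0,"tz":0,"rx":0,"ry":0,"rz":0}]'
cat >> g.py <<'E'
def Rg(psi):
    a=np.radians(psi); x=np.cos(a)*M[:,0]+np.sin(a)*M[:,1]; z=-M[:,2]; return np.c_[x,np.cross(z,x),z]
OFF=np.array([-.0007,0,.0094])   # seat in tool
def seat():
    s,t,Rt=where(); a=M.T@Rt; q=((t+Rt@OFF-O)@M*1000).round(2); print("seat",q,"psi",np.degrees(np.arctan2(a[1,0],a[0,0])).round(1),"tilt err deg",(np.degrees(a[:2,2])).round(2),"F port",(M.T@s["force"]).round(1),"T",(M.T@s["torque"]).round(2),"q7",s["qpos"][6].round(2),"grip",s["opening"].round(3))
def goseat(h,psi,xy=(0,0)):
    G=Rg(psi); to(O+M@np.r_[xy,h]-G@OFF,G)
E
python3 -c "
from g import *
goseat(.1,135)"
```

```text
time: 11.15
tcp_pos: [0.4767, -0.2227, 0.236]
orientation: [-2.218, -2.223, 0.001]
force: [1.5, 0.5, -1.2]
opening: 0.267
grasp_force: 30.0
shift in tool mm [-77.7  -2.3  26.5] shift in goal tool [-63.1 -14.   50.6] turn in tool [-0.3647 -0.3774  0.0362] q [ 0.5   0.23 -0.22  1.88  0.06  1.04  0.27] F [ 1.5  0.5 -1.2]
```

```bash
python3 -m handwheel '[{"grip":-1,"tx":-0.038,"ty":-0.001,"tz":0,"rx":0,"ry":0,"rz":0},{"grip":-1,"tx":-0.038,"ty":-0.001,"tz":0,"rx":0,"ry":0,"rz":0},{"grip":-1,"tx":0,"ty":0,"tz":0,"rx":-0.091,"ry":-0.0943,"rz":0.009},{"grip":-1,"tx":0,"ty":0,"tz":0,"rx":-0.091,"ry":-0.0943,"rz":0.009},{"grip":-1,"tx":0,"ty":0,"tz":0,"rx":-0.091,"ry":-0.0943,"rz":0.009},{"grip":-1,"tx":0,"ty":0,"tz":0,"rx":-0.091,"ry":-0.0943,"rz":0.009},{"grip":-1,"tx":0,"ty":0,"tz":0,"rx":0,"ry":0,"rz":0},{"grip":-1,"tx":0,"ty":0,"tz":0,"rx":0,"ry":0,"rz":0}]'
python3 -c "
from g import *
seat();goseat(.04,135)"
```

```text
time: 12.15
tcp_pos: [0.4759, -0.2975, 0.2366]
orientation: [1.884, 1.82, -0.012]
force: [-0.4, -0.4, -1.2]
opening: 0.269
grasp_force: 30.0Traceback (most recent call last):
  File "<string>", line 3, in <module>
    seat();goseat(.04,135)
    ~~~~^^
  File "g.py", line 9, in seat
    s,t,Rt=where(); a=M.T@Rt; q=((t+Rt@OFF-O)@M*1000).round(2); print("seat",q,"psi",np.degrees(np.arctan2(a[1,0],a[0,0])).round(1),"tilt err deg",(np.degrees(a[:2,2])).round(2),"F port",(M.T@s["force"]).round(1),"T",(M.T@s["torque"]).round(2),"q7",s["qpos"][6].round(2),"grip",s["opening"].round(3))
                                                                                                                                                                                                                                                                                      ^^^^^^^^^^^^^^^^^^
AttributeError: 'float' object has no attribute 'round'
```

```bash
sed -i 's/s\["opening"\].round(3)/s["opening"]/' g.py
python3 -c "
from g import *
seat();goseat(.04,135)"
```

```text
seat [ 12.52   2.97 124.04] psi 135.0 tilt err deg [-0.09 -0.01] F port [-0.6 -0.5 -1. ] T [-0.08  0.59  0.05] q7 -0.21 grip 0.26896723657346744
shift in tool mm [  6.7 -10.9  84.1] shift in goal tool [  6.8 -11.   84. ] turn in tool [-0.0012 -0.0011  0.0003] q [ 0.43  0.07 -0.14  2.19  0.58  0.49 -0.21] F [-0.4 -0.4 -1.2]
```

```bash
python3 -m handwheel '[{"grip":-1,"tx":0.0068,"ty":-0.011,"tz":0.028,"rx":0,"ry":0,"rz":0},{"grip":-1,"tx":0,"ty":0,"tz":0.028,"rx":0,"ry":0,"rz":0},{"grip":-1,"tx":0,"ty":0,"tz":0.028,"rx":0,"ry":0,"rz":0},{"grip":-1,"tx":0,"ty":0,"tz":0,"rx":0,"ry":0,"rz":0},{"grip":-1,"tx":0,"ty":0,"tz":0,"rx":0,"ry":0,"rz":0}]'
python3 - <<'E'
from g import *
seat();goseat(.02,135)
c,s=shot("wrist","w_in.png"); f=c["frame"]
c2,_=shot("scene","s_in.png")
# plug flange vs neck rim in the scene view
hsv=cv2.cvtColor(c2["frame"],cv2.COLOR_RGB2HSV); print(proj(c2,[O,O+M[:,2]*.04]).round(1))
E
```

```text
time: 12.78
tcp_pos: [0.4951, -0.3225, 0.158]
orientation: [1.884, 1.818, -0.012]
force: [1.0, -0.6, -0.7]
opening: 0.273
grasp_force: 30.0
seat [ 0.45 -0.12 40.29] psi 135.0 tilt err deg [ 0.02 -0.02] F port [ 0.6  0.3 -1.1] T [-0.04  0.6  -0.  ] q7 -0.48 grip 0.27314883038631094
shift in tool mm [ 0.4 -0.2 20.3] shift in goal tool [ 0.4 -0.2 20.3] turn in tool [ 0.0001  0.0005 -0.0006] q [ 0.38  0.24 -0.05  2.22  0.87  0.33 -0.48] F [ 1.  -0.6 -0.7]
[[373.  187. ]
 [375.6 177.6]]
```

```bash
python3 -m handwheel '[{"grip":-1,"tx":0.0003,"ty":0,"tz":0.007,"rx":0,"ry":0,"rz":0},{"grip":-1,"tx":0,"ty":0,"tz":0.007,"rx":0,"ry":0,"rz":0},{"grip":-1,"tx":0,"ty":0,"tz":0.006,"rx":0,"ry":0,"rz":0},{"grip":-1,"tx":0,"ty":0,"tz":0,"rx":0,"ry":0,"rz":0}]'
python3 -c "
from g import *
seat()"
python3 -m handwheel '[{"grip":-1,"tx":0,"ty":0,"tz":0.003,"rx":0,"ry":0,"rz":0},{"grip":-1,"tx":0,"ty":0,"tz":0.002,"rx":0,"ry":0,"rz":0},{"grip":-1,"tx":0,"ty":0,"tz":0,"rx":0,"ry":0,"rz":0},{"grip":-1,"tx":0,"ty":0,"tz":0,"rx":0,"ry":0,"rz":0}]'
python3 -c "
from g import *
seat()"
```

```text
time: 13.38
tcp_pos: [0.5015, -0.3291, 0.1393]
orientation: [1.883, 1.819, -0.013]
force: [1.2, -0.4, -1.3]
opening: 0.273
grasp_force: 30.0
seat [-0.99  0.1  19.48] psi 135.0 tilt err deg [-0.03 -0.02] F port [ 0.3  0.6 -1.7] T [-0.07  0.58  0.07] q7 -0.56 grip 0.27318768133695587
time: 13.88
tcp_pos: [0.5031, -0.3309, 0.1355]
orientation: [1.883, 1.819, -0.012]
force: [0.5, -0.3, -1.7]
opening: 0.274
grasp_force: 30.0
seat [-0.77  0.06 15.05] psi 135.0 tilt err deg [ 0.01 -0.  ] F port [-0.4  0.2 -1.7] T [-0.08  0.66  0.07] q7 -0.58 grip 0.27368679981539246
```

```bash
python3 -m handwheel '[{"grip":-1,"tx":-0.0005,"ty":0.0005,"tz":0.001,"rx":0,"ry":0,"rz":0},{"grip":-1,"tx":0,"ty":0,"tz":0.001,"rx":0,"ry":0,"rz":0},{"grip":-1,"tx":0,"ty":0,"tz":0,"rx":0,"ry":0,"rz":0}]'
python3 -c "
from g import *
seat()"
python3 -m handwheel '[{"grip":-1,"tx":0,"ty":0,"tz":0.001,"rx":0,"ry":0,"rz":0},{"grip":-1,"tx":0,"ty":0,"tz":0,"rx":0,"ry":0,"rz":0}]'
python3 -c "
from g import *
seat()"
```

```text
time: 14.25
tcp_pos: [0.5042, -0.3321, 0.134]
orientation: [1.883, 1.819, -0.012]
force: [-0.5, -0.7, -1.7]
opening: 0.266
grasp_force: 30.0
seat [-0.17 -0.02 12.9 ] psi 135.0 tilt err deg [-0.01 -0.01] F port [-0.7 -0.8 -1.6] T [-0.06  0.59  0.04] q7 -0.58 grip 0.26626242434825553
time: 14.5
tcp_pos: [0.5045, -0.3324, 0.1334]
orientation: [1.883, 1.819, -0.012]
force: [-2.9, 1.3, 1.4]
opening: 0.272
grasp_force: 30.0
seat [-0.05  0.03 12.12] psi 135.0 tilt err deg [ 0.01 -0.  ] F port [-1.8 -1.3  2.7] T [-0.13  0.67  0.06] q7 -0.59 grip 0.2724046712827931
```

Contact at 12.1 mm seat height with about 4 N: the lugs rest on the ridge, as expected. Now backing off anticlockwise while letting it rise slightly.

```bash
python3 -m handwheel '[{"grip":-1,"tx":0,"ty":0,"tz":0.0005,"rx":0,"ry":0,"rz":0},{"grip":-1,"tx":0,"ty":0,"tz":-0.0003,"rx":0,"ry":0,"rz":-0.1},{"grip":-1,"tx":0,"ty":0,"tz":-0.0003,"rx":0,"ry":0,"rz":-0.1},{"grip":-1,"tx":0,"ty":0,"tz":-0.0003,"rx":0,"ry":0,"rz":-0.1}]'
python3 -c "
from g import *
seat()"
python3 -m handwheel '[{"grip":-1,"tx":0,"ty":0,"tz":0,"rx":0,"ry":0,"rz":-0.1},{"grip":-1,"tx":0,"ty":0,"tz":0,"rx":0,"ry":0,"rz":-0.1}]'
python3 -c "
from g import *
seat()"
```

```text
time: 15.0
tcp_pos: [0.5046, -0.3322, 0.134]
orientation: [1.59, 2.086, -0.118]
force: [-3.3, 1.9, 3.9]
opening: 0.271
grasp_force: 30.0
seat [ 0.33  0.42 12.68] psi 152.4 tilt err deg [0.03 0.02] F port [-1.2 -1.1  5.2] T [-0.2   0.69 -0.08] q7 -0.31 grip 0.2709090814946872
time: 15.25
tcp_pos: [0.503, -0.333, 0.1334]
orientation: [1.38, 2.241, -0.19]
force: [-0.5, -0.2, -2.2]
opening: 0.27
grasp_force: 30.0
seat [-0.42 -1.19 12.43] psi 163.8 tilt err deg [-0.04 -0.15] F port [-1.2 -0.5 -1.8] T [-0.06  0.59  0.01] q7 -0.12 grip 0.2704897475734299
```

Force fell back to baseline at 164°: the lugs are off the ridge end. I turn on to the gap's middle and lower gently.

```bash
python3 -m handwheel '[{"grip":-1,"tx":0,"ty":0,"tz":0,"rx":0,"ry":0,"rz":-0.1},{"grip":-1,"tx":0,"ty":0,"tz":0,"rx":0,"ry":0,"rz":-0.1},{"grip":-1,"tx":0,"ty":0,"tz":0,"rx":0,"ry":0,"rz":-0.07},{"grip":-1,"tx":0,"ty":0,"tz":0,"rx":0,"ry":0,"rz":0}]'
python3 -c "
from g import *
seat();goseat(.012,180)"
```

```text
time: 15.75
tcp_pos: [0.5044, -0.3324, 0.1334]
orientation: [1.075, 2.418, -0.277]
force: [-0.2, -0.3, -2.0]
opening: 0.274
grasp_force: 30.0
seat [ 0.06  0.46 12.25] psi 179.1 tilt err deg [-0.01 -0.  ] F port [-1.  -0.4 -1.7] T [-0.01  0.63  0.02] q7 0.13 grip 0.27368016804139605
shift in tool mm [ 0.1 -0.5  0.3] shift in goal tool [ 0.1 -0.5  0.3] turn in tool [-0.     -0.0002 -0.0161] q [ 0.48  0.3  -0.14  2.2   1.05  0.31  0.13] F [-0.2 -0.3 -2. ]
```

```bash
python3 -m handwheel '[{"grip":-1,"tx":0,"ty":-0.0004,"tz":0.0015,"rx":0,"ry":0,"rz":0},{"grip":-1,"tx":0,"ty":0,"tz":0.0015,"rx":0,"ry":0,"rz":0},{"grip":-1,"tx":0,"ty":0,"tz":0,"rx":0,"ry":0,"rz":0}]'
python3 -c "
from g import *
seat()"
python3 -m handwheel '[{"grip":-1,"tx":0,"ty":0,"tz":0.0015,"rx":0,"ry":0,"rz":0},{"grip":-1,"tx":0,"ty":0,"tz":0.0015,"rx":0,"ry":0,"rz":0},{"grip":-1,"tx":0,"ty":0,"tz":0,"rx":0,"ry":0,"rz":0}]'
python3 -c "
from g import *
seat()"
```

```text
time: 16.12
tcp_pos: [0.5051, -0.3336, 0.1308]
orientation: [1.074, 2.419, -0.278]
force: [-0.0, 0.2, -1.9]
opening: 0.27
grasp_force: 30.0
seat [-0.03  0.13  9.23] psi 179.1 tilt err deg [-0.01 -0.01] F port [-1.1  0.1 -1.6] T [-0.04  0.6  -0.02] q7 0.11 grip 0.26950521160846674
time: 16.5
tcp_pos: [0.5061, -0.3348, 0.1282]
orientation: [1.074, 2.419, -0.278]
force: [0.0, -0.3, -0.8]
opening: 0.272
grasp_force: 30.0
seat [0.01 0.09 6.26] psi 179.1 tilt err deg [-0.01 -0.01] F port [-0.2 -0.2 -0.8] T [-0.04  0.64  0.05] q7 0.1 grip 0.2718658390464886
```

In the gap with no resistance. Lowering to its floor.

```bash
python3 -m handwheel '[{"grip":-1,"tx":0,"ty":0,"tz":0.001,"rx":0,"ry":0,"rz":0},{"grip":-1,"tx":0,"ty":0,"tz":0.0005,"rx":0,"ry":0,"rz":0},{"grip":-1,"tx":0,"ty":0,"tz":0,"rx":0,"ry":0,"rz":0}]'
python3 -c "
from g import *
seat()"
```

```text
time: 16.88
tcp_pos: [0.5067, -0.3353, 0.127]
orientation: [1.074, 2.419, -0.278]
force: [0.3, -0.6, -1.3]
opening: 0.272
grasp_force: 30.0
seat [0.07 0.13 4.85] psi 179.1 tilt err deg [-0. -0.] F port [-0.1 -0.2 -1.5] T [-0.04  0.62  0.01] q7 0.09 grip 0.2720857692571251
```

```bash
python3 -m handwheel '[{"grip":-1,"tx":0,"ty":0,"tz":0.0006,"rx":0,"ry":0,"rz":0},{"grip":-1,"tx":0,"ty":0,"tz":0,"rx":0,"ry":0,"rz":0}]'
python3 -c "
from g import *
seat()"
python3 -m handwheel '[{"grip":-1,"tx":0,"ty":0,"tz":0.0,"rx":0,"ry":0,"rz":0.1},{"grip":-1,"tx":0,"ty":0,"tz":0.0001,"rx":0,"ry":0,"rz":0.1},{"grip":-1,"tx":0,"ty":0,"tz":0.0002,"rx":0,"ry":0,"rz":0.1},{"grip":-1,"tx":0,"ty":0,"tz":0.0002,"rx":0,"ry":0,"rz":0.1},{"grip":-1,"tx":0,"ty":0,"tz":0,"rx":0,"ry":0,"rz":0}]'
python3 -c "
from g import *
seat()"
```

```text
time: 17.12
tcp_pos: [0.5069, -0.3355, 0.1266]
orientation: [1.074, 2.418, -0.278]
force: [0.4, 0.2, -0.1]
opening: 0.274
grasp_force: 30.0
seat [0.14 0.18 4.32] psi 179.1 tilt err deg [0.01 0.  ] F port [ 0.1  0.4 -0.2] T [-0.09  0.65  0.02] q7 0.09 grip 0.27378786227444235
time: 17.75
tcp_pos: [0.5077, -0.3353, 0.1266]
orientation: [1.518, 2.14, -0.141]
force: [-0.8, 2.8, 2.7]
opening: 0.272
grasp_force: 30.0
seat [0.47 0.61 4.11] psi 156.3 tilt err deg [0.05 0.06] F port [-0.9  1.3  3.6] T [0.08 0.55 0.03] q7 -0.28 grip 0.27216873903584426
```

```bash
python3 -m handwheel '[{"grip":-1,"tx":0,"ty":0,"tz":0.0003,"rx":0,"ry":0,"rz":0.1},{"grip":-1,"tx":0,"ty":0,"tz":0.0003,"rx":0,"ry":0,"rz":0.1},{"grip":-1,"tx":0,"ty":0,"tz":0.0003,"rx":0,"ry":0,"rz":0.1},{"grip":-1,"tx":0,"ty":0,"tz":0.0003,"rx":0,"ry":0,"rz":0.1}]'
python3 -c "
from g import *
seat()"
python3 -m handwheel '[{"grip":-1,"tx":0,"ty":0,"tz":0.0003,"rx":0,"ry":0,"rz":0.1},{"grip":-1,"tx":0,"ty":0,"tz":0.0003,"rx":0,"ry":0,"rz":0.1},{"grip":-1,"tx":0,"ty":0,"tz":0,"rx":0,"ry":0,"rz":0}]'
python3 -c "
from g import *
seat()"
```

```text
time: 18.25
tcp_pos: [0.5072, -0.3363, 0.1254]
orientation: [1.911, 1.789, -0.002]
force: [-1.7, 2.0, 3.8]
opening: 0.271
grasp_force: 30.0
seat [-0.04 -0.62  2.86] psi 133.2 tilt err deg [ 0.02 -0.02] F port [-0.4  0.1  4.6] T [-0.13  0.73  0.04] q7 -0.66 grip 0.27133181246819443
time: 18.62
tcp_pos: [0.508, -0.3365, 0.125]
orientation: [2.078, 1.594, 0.068]
force: [-2.2, 2.4, 4.6]
opening: 0.263
grasp_force: 30.0
seat [ 0.27 -0.3   2.26] psi 122.0 tilt err deg [0.05 0.01] F port [-0.5 -0.   5.6] T [-0.06  0.47  0.  ] q7 -0.84 grip 0.26256933338742056
```

Screwing in smoothly, following the groove floor with about 6 N. Continuing.

```bash
python3 -m handwheel '[{"grip":-1,"tx":0,"ty":0,"tz":0.0003,"rx":0,"ry":0,"rz":0.1},{"grip":-1,"tx":0,"ty":0,"tz":0.0003,"rx":0,"ry":0,"rz":0.1},{"grip":-1,"tx":0,"ty":0,"tz":0.0003,"rx":0,"ry":0,"rz":0.1},{"grip":-1,"tx":0,"ty":0,"tz":0.0003,"rx":0,"ry":0,"rz":0.1}]'
python3 -c "
from g import *
seat()"
python3 -m handwheel '[{"grip":-1,"tx":0,"ty":0,"tz":0.0003,"rx":0,"ry":0,"rz":0.1},{"grip":-1,"tx":0,"ty":0,"tz":0.0003,"rx":0,"ry":0,"rz":0.1},{"grip":-1,"tx":0,"ty":0,"tz":0,"rx":0,"ry":0,"rz":0}]'
python3 -c "
from g import *
seat()"
```

```text
time: 19.12
tcp_pos: [0.5087, -0.3369, 0.1241]
orientation: [2.366, 1.153, 0.208]
force: [-1.9, 2.6, 4.8]
opening: 0.271
grasp_force: 30.0
seat [ 0.18 -0.16  1.05] psi 99.0 tilt err deg [0.06 0.04] F port [-0.4  0.4  5.7] T [-0.05  0.48  0.11] q7 -1.2 grip 0.27069912942058955
time: 19.5
tcp_pos: [0.5089, -0.3372, 0.1236]
orientation: [2.48, 0.918, 0.275]
force: [-1.0, 1.4, 5.2]
opening: 0.274
grasp_force: 30.0
seat [ 0.16 -0.21  0.43] psi 87.6 tilt err deg [0.06 0.03] F port [1.1 0.2 5.3] T [0.03 0.27 0.  ] q7 -1.37 grip 0.2743434028301052
```

```bash
python3 -m handwheel '[{"grip":-1,"tx":0,"ty":0,"tz":0.0003,"rx":0,"ry":0,"rz":0.1},{"grip":-1,"tx":0,"ty":0,"tz":0.0003,"rx":0,"ry":0,"rz":0.1},{"grip":-1,"tx":0,"ty":0,"tz":0,"rx":0,"ry":0,"rz":0}]'
python3 -c "
from g import *
seat()"
python3 -m handwheel '[{"grip":-1,"tx":0,"ty":0,"tz":0.0002,"rx":0,"ry":0,"rz":0.1},{"grip":-1,"tx":0,"ty":0,"tz":0.0,"rx":0,"ry":0,"rz":0.1},{"grip":-1,"tx":0,"ty":0,"tz":0,"rx":0,"ry":0,"rz":0}]'
python3 -c "
from g import *
seat()"
```

```text
time: 19.88
tcp_pos: [0.5092, -0.3375, 0.1232]
orientation: [2.574, 0.67, 0.341]
force: [-1.1, 1.9, 5.5]
opening: 0.271
grasp_force: 30.0
seat [ 0.17 -0.15 -0.16] psi 76.2 tilt err deg [0.08 0.04] F port [0.9 0.4 5.9] T [-0.03  0.24  0.03] q7 -1.54 grip 0.2705531344782104
time: 20.25
tcp_pos: [0.5094, -0.3379, 0.1231]
orientation: [2.646, 0.413, 0.404]
force: [1.0, -0.8, 6.0]
opening: 0.272
grasp_force: 30.0
seat [ 0.38 -0.29 -0.42] psi 64.7 tilt err deg [0.1  0.02] F port [4.1 0.2 4.5] T [-0.22 -0.29  0.06] q7 -1.71 grip 0.27162831708842505
```

```bash
python3 -m handwheel '[{"grip":-1,"tx":0,"ty":0,"tz":0.0004,"rx":0,"ry":0,"rz":0.1},{"grip":-1,"tx":0,"ty":0,"tz":0.0003,"rx":0,"ry":0,"rz":0.1},{"grip":-1,"tx":0,"ty":0,"tz":0,"rx":0,"ry":0,"rz":0}]'
python3 -c "
from g import *
seat()"
```

```text
time: 20.62
tcp_pos: [0.5096, -0.3383, 0.1232]
orientation: [2.696, 0.147, 0.467]
force: [-4.2, 3.0, 14.9]
opening: 0.273
grasp_force: 30.0
seat [ 0.71 -0.36 -0.51] psi 53.2 tilt err deg [0.14 0.03] F port [ 3.1 -1.  15.4] T [-0.54 -0.11 -0.04] q7 -1.9 grip 0.27328759676315206
```

Axial force now rises with no further descent: the flange is on the rim. A little more turn, with the push eased off, to take up the play.

```bash
python3 -m handwheel '[{"grip":-1,"tx":0,"ty":0,"tz":-0.0003,"rx":0,"ry":0,"rz":0.08},{"grip":-1,"tx":0,"ty":0,"tz":0,"rx":0,"ry":0,"rz":0.08},{"grip":-1,"tx":0,"ty":0,"tz":0,"rx":0,"ry":0,"rz":0}]'
python3 -c "
from g import *
seat()"
```

```text
time: 21.0
tcp_pos: [0.5094, -0.3385, 0.1233]
orientation: [2.72, -0.069, 0.513]
force: [-1.7, -0.1, 10.0]
opening: 0.272
grasp_force: 30.0
seat [ 0.67 -0.48 -0.49] psi 44.1 tilt err deg [0.14 0.01] F port [ 4.1 -1.3  9.2] T [-0.48 -0.32  0.09] q7 -2.04 grip 0.27189009336163195
```

```bash
python3 -m handwheel '[{"grip":-1,"tx":0,"ty":0,"tz":0,"rx":0,"ry":0,"rz":0.06},{"grip":-1,"tx":0,"ty":0,"tz":0,"rx":0,"ry":0,"rz":0.06},{"grip":-1,"tx":0,"ty":0,"tz":0,"rx":0,"ry":0,"rz":0}]'
python3 -c "
from g import *
seat()"
```

```text
time: 21.38
tcp_pos: [0.5095, -0.3386, 0.1233]
orientation: [2.727, -0.233, 0.547]
force: [-1.0, 1.1, 10.9]
opening: 0.268
grasp_force: 30.0
seat [ 0.73 -0.5  -0.51] psi 37.2 tilt err deg [0.14 0.  ] F port [ 4.2  0.  10.2] T [-0.61 -0.39  0.06] q7 -2.16 grip 0.26795193920935845
```

```bash
python3 -m handwheel '[{"grip":-1,"tx":0,"ty":0,"tz":0,"rx":0,"ry":0,"rz":0.06},{"grip":-1,"tx":0,"ty":0,"tz":0,"rx":0,"ry":0,"rz":0}]'
python3 -c "
from g import *
seat()"
python3 -m handwheel '[{"grip":-0.2,"tx":0,"ty":0,"tz":0,"rx":0,"ry":0,"rz":0},{"grip":-0.2,"tx":0,"ty":0,"tz":0,"rx":0,"ry":0,"rz":0},{"grip":-0.2,"tx":0,"ty":0,"tz":0,"rx":0,"ry":0,"rz":0}]'
python3 -c "
from g import *
seat()"
```

```text
time: 21.62
tcp_pos: [0.5094, -0.3386, 0.1233]
orientation: [2.728, -0.316, 0.563]
force: [-1.5, 0.5, 10.9]
opening: 0.272
grasp_force: 30.0
seat [ 0.71 -0.51 -0.51] psi 33.8 tilt err deg [ 0.14 -0.  ] F port [ 4.3 -0.8 10.2] T [-0.57 -0.33  0.17] q7 -2.21 grip 0.2717689278017302
time: 22.0
tcp_pos: [0.5082, -0.3372, 0.1214]
orientation: [2.73, -0.319, 0.56]
force: [0.7, -0.5, 0.2]
opening: 0.399
grasp_force: 0.0
seat [-1.88 -0.43 -1.25] psi 33.7 tilt err deg [-0.06 -0.03] F port [ 0.8  0.2 -0.2] T [-0.09  0.57  0.07] q7 -2.22 grip 0.39887629202620567
```

Released, and the tool is free at about zero force. Retreating along the axis and checking the plug by mask.

```bash
python3 -m handwheel '[{"grip":0,"tx":0,"ty":0,"tz":-0.01,"rx":0,"ry":0,"rz":0},{"grip":0,"tx":0,"ty":0,"tz":-0.03,"rx":0,"ry":0,"rz":0},{"grip":0,"tx":0,"ty":0,"tz":-0.05,"rx":0,"ry":0,"rz":0},{"grip":0,"tx":0,"ty":0,"tz":-0.05,"rx":0,"ry":0,"rz":0},{"grip":0,"tx":0,"ty":0,"tz":0,"rx":0,"ry":0,"rz":0},{"grip":0,"tx":0,"ty":0,"tz":0,"rx":0,"ry":0,"rz":0}]'
python3 - <<'E'
from g import *
c,s=shot("wrist","w_end.png"); f=c["frame"]; hsv=cv2.cvtColor(f,cv2.COLOR_RGB2HSV)
pp=proj(c,[O+.006*M[:,2],O+.036*M[:,2]],s); print(pp.round(0))
u,v=pp[0].astype(int); sub=np.zeros(hsv.shape[:2],np.uint8); sub[max(v-40,0):v+40,u-40:u+40]=255
br=cv2.inRange(hsv,(12,90,60),(26,255,255))&sub
q=max(cv2.findContours(br,0,2)[0],key=cv2.contourArea); h=cv2.convexHull(q).reshape(-1,2); print(cv2.contourArea(q),cv2.boundingRect(q))
for z in(.000,.006,.012):
    P=(onplane(c,h,O+z*M[:,2],M[:,2],s)-O)@M*1000; (cc,r)=cv2.minEnclosingCircle(P[:,:2].astype(np.float32)); print(z,np.round(cc,1),round(r,1))
ye=cv2.inRange(hsv,(26,150,150),(36,255,255)); k=max(cv2.findContours(ye,0,2)[0],key=cv2.contourArea); m=cv2.moments(k); print("cover ctr",((onplane(c,[(m["m10"]/m["m00"],m["m01"]/m["m00"])],O+.0065*M[:,2],M[:,2],s)-O)@M*1000).round(1))
# scene camera check
c2,_=shot("scene","s_end.png"); hs=cv2.cvtColor(c2["frame"],cv2.COLOR_RGB2HSV); a=proj(c2,[O+M[:,2]*d for d in(-.005,0,.006,.036)]); print(a.round(1))
for t in np.arange(-.03,.06,.003):
    x,y=proj(c2,[O+M[:,2]*t])[0].round().astype(int); print(int(t*1000),hs[y,x].tolist(),end=" ")
E
```

```text
time: 22.75
tcp_pos: [0.4607, -0.2863, 0.2432]
orientation: [2.729, -0.321, 0.562]
force: [0.1, -0.7, 0.5]
opening: 0.498
grasp_force: 0.0
[[318. 189.]
 [318. 196.]]
1132.0 (299, 170, 39, 39)
0.0 [-2. -2.] 23.5
0.006 [-0.7 -1.1] 23.0
0.012 [ 0.6 -0.3] 22.6
cover ctr [[ 23.4 -71.3   6.5]]
[[372.7 188.1]
 [373.  187. ]
 [373.4 185.6]
 [375.3 178.6]]
-30 [23, 41, 243] -27 [22, 105, 236] -24 [24, 160, 247] -21 [24, 160, 247] -18 [23, 170, 244] -15 [20, 179, 218] -12 [20, 179, 218] -9 [20, 181, 176] -6 [20, 175, 172] -3 [20, 175, 172] 0 [20, 181, 163] 2 [20, 181, 162] 5 [20, 181, 162] 8 [20, 178, 186] 11 [20, 178, 211] 14 [20, 178, 211] 17 [22, 172, 239] 20 [25, 166, 250] 23 [26, 158, 254] 26 [26, 158, 254] 29 [26, 155, 254] 32 [26, 156, 254] 35 [26, 156, 254] 38 [27, 152, 254] 41 [27, 151, 254] 44 [27, 146, 254] 47 [27, 146, 254] 50 [26, 137, 254] 53 [24, 92, 248] 56 [23, 82, 243]
```

The plug is centred within about 1 mm with its flange at the rim. It stopped descending on the rim while still turning, and the cover remains aside. Handing in.

```bash
python3 -c "
from rig import *
print(hand_in())"
```

```text
the job is handed in; nothing more can be done
None
```

The job is handed in at about 23 s of the 72 s: the cover was swung to its end stop, and the plug was set on the thread, backed off into the start and screwed about 145° clockwise until its flange stopped on the rim; I did not re-check the other bench parts afterwards.

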